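# Release the tomato slicer's pusher lock by feel and close the pusher over the blades

## Robot

A 6-joint arm with a two-finger parallel gripper is mounted at the origin on a cart in front of the work surface, level with it; the furniture and walls round the work are solid. World frame = base frame: x ahead of the robot, y to its left, z up, the work surface at z = 0. Lengths are in m, angles in rad, forces in N, time in s.
With the tool pointing down it reaches from about 0.3 to 0.875 m from the base axis. Payload 6.4 kg.
Tool frame: the origin (TCP) lies on the centre line of the jaws, within the pads' length; the fingertips stand 11 mm ahead of it and the grasp point (between the pads) lies 8 mm behind it; x points along the fingers, y is the direction in which the jaws open and shut, and the axes are right-handed (so a half turn about x gives the same grasp; the last joint's range is limited). The gripper opens to 85 mm and grips with 20 to 120 N. Pads are 22 mm wide; open, the fingers measure 114 mm over their backs; the gripper's body (76 mm by 85 mm) begins 54 mm behind the grasp point. The pads swing forward as they close: fully open they stand 13 mm farther back than shut.
Start: joints at [1.052, 0.181, 1.607, -0, 1.354, -0.206], TCP at [0.177, 0.547, 0.242] pointing down, gripper open.
Joint ranges: [-2.99, 2.99], [-0.89, 2.07], [0.3, 2.58], [-1.14, 4.28], [0, 2.63], [-3.12, 3.12]. Speed limits (rad/s): [2.57, 2.57, 3.01, 3.14, 3.14, 3.14].

## Interface

Orientations are given as a unit quaternion [w, x, y, z].
In Python, from bench import ctrl, camera, hand_in gives the robot as it stands. The module is installed in compiled form; this text tells all that it offers.
- The arm moves only by the tool drive_tool, never from a script. Its argument "increments" is a list of rows, each a list of 7 numbers: the shift along the tool's x, y, z in m, then the turn, a rotation vector about the tool's x, y, z in degrees, then the gripper's target within -1 to 1 (fully open at 1, half-way at 0, shut at -1). In form: [[dx, dy, dz, rx, ry, rz, claw], ...]. A call has 1 to 10 rows; each row shifts and turns the commanded pose from where the row before left it, along the tool's axes as they then stand; what a row does not reach is not made up. A row lasts 1/8 s, in which the tool goes at most 62.5 mm and 10.7 degrees, less where a joint would pass 70% of its speed; a pose out of reach is approached as far as the arm can. A call is refused whole if a number of a shift passes 0.0625 or a number of a turn 10.7, either way. A call with a gripper value outside its range is refused whole. The fingers move at their own pace and stop on an object; the grip force is fixed at half the most. Time passes only in rows, so rows that do not move let the fingers close. It gives the time, the measured TCP pose, the force and the opening at its end, in the units of the state.
- ctrl.get_obs(): the state, without advancing time (a new reading comes with each control period).
- camera(name): name is "side" or "top"; returns a dict with "img" (400x640x3 uint8, red, green, blue), "depth" (400x640 float32, m along the optical axis (not along the pixel's ray), 0 where there is no reading), "fx", "fy", "cx", "cy" (pixels), "world_from_camera" (4x4, takes a point from camera to world coordinates). Camera axes: x right, y down, z forward; pixel columns grow to the right and rows downward; lengths in m; the calibration is good to about 2 mm. A picture is of the moment at which its call begins.
- hand_in(): hands the job in, once; it reports no verdict.
The state is a dict: "time_s": time; "q": joint angles; "dq": joint speeds; "joint_efforts": joint torques, N m; "eef_pos": TCP position; "eef_rot": TCP orientation; "wrist_force": force on the tool from outside, world axes, zero at the start; "torque": the same for the moment, N m; "opening": opening from 0.0 (shut) to 1.0 (fully open).
Only numpy, scipy, OpenCV 4.12 (cv2) and the standard library are available. Lean on these libraries where they do the work, as an engineer would, in place of code of your own. Each camera call takes 0.05 s, during which the arm holds its last target.

## Task

The tomato slicer has been washed and must be put away safe, with its pusher closed over the blades. Turn the black lock knob clockwise, feeling for the point where its resistance suddenly drops and it falls into its hidden release notch; then push the pusher by its handle fully home into the blade frame and let go. Leave the cup, the jar and the thermometer where they are.

Things in the scene. Friction and masses are not known exactly. Their poses are not given: they have to be found in the camera images.
- slicer: Aluminium bench tomato slicer, fixed to the table, base 300 x 160 mm; origin at the base's centre on the table top. Its x axis runs along the guide rods from the pusher's handle (-x) to the blade frame (+x; at x = 88 mm, 152 mm tall), y to the left seen from the handle, z up. Its grey round lock housing (80 mm across, flat top 79 mm up) stands at x = -10, y = 120 mm, under the lock knob.
- lock_knob (a joint): Angle of the lock knob, rad, growing clockwise seen from above, stops at 0 and 2.6, vertical axis. Starts between 0 and 0.4. At 0 the marked arm points to the slicer's -x, at pi/2 to its +y. Plain turning takes a steady 0.15 N m or so (3 to 4 N pushed 42 mm from the axis). It stays where it is left.
- knob_centre (a point): On the lock knob's axis, half-way up its bar, 100 mm above the table. The black bar is 116 mm long (58 mm each side of the axis), 17 mm wide, 19 mm high, underside 91 mm and top 110 mm above the table; in its middle a round hub 34 mm across, below it a skirt 54 mm across (up to 91 mm). Either arm can be pushed round from its side, or the bar pinched.
- knob_mark (a point): End of the bar knob's marked arm (short white line on top), 58 mm from the axis, at the height of knob_centre; turns with the knob.
- lock_housing (a point): Centre of the lock housing's flat top, 79 mm up. Inside, out of sight, a sprung pin rides on a cam under the knob and holds down a bolt that stops the pusher after 1 to 2 mm. The cam has one V-notch, its bottom somewhere from 1.0 to 2.0 rad of lock_knob, different each time and marked nowhere. Its flanks begin about 0.25 rad to either side of its bottom; there the resistance drops to nothing.
- lock_rod (a point): Middle of the mouth in the housing where the pusher's lock rod goes in, 40 mm up. Once 0.15 to 0.2 rad before the notch's bottom, the knob jumps on to the bottom by itself and rests there; to turn it on out of the notch takes about 0.4 N m (9 to 10 N at 42 mm). The rod is free only within about 0.06 rad of the bottom; the knob then stays put while the pusher moves.
- pusher (a joint): Travel of the white pusher along the slicer's +x, m: 0 = fully back (where it starts, locked), 0.095 = fully home in the blade frame, against its stop. Once released it slides with about 4 N, more if pushed fast, and stays where it is left.
- handle_back (a point): Middle of the rear side (away from the blades) of the pusher's upright round black handle, 90 mm above the table; the handle is 27 mm thick and reaches from 58 to 138 mm. Push here toward the slicer's +x. Moves with the pusher. Free air behind and above it, save base and carriage below 57 mm.
- cup_centre (a point): Centre of a lidded beige deli cup standing to the right of the slicer, 74 mm across, 68 mm tall.
- jar_centre (a point): Centre of a red-capped spice jar standing near the slicer's far left, 44 mm across, 105 mm tall.
- thermometer_centre (a point): Centre of a pocket probe thermometer lying to the right, nearer the robot, 166 x 44 x 13 mm.

How it is judged:
By the outcome, as a careful person would: the job done as asked, in the order asked, and still so for the second after the job is handed in, with the robot touching nothing.
It also fails if it takes over 72 s, if anything falls off the work surface, if the arm or the gripper's body presses on something with over 40 N, if the wrist force passes 120 N, or if a joint passes its speed limit or range.

## Working session

There is one attempt and no reset: what is moved stays moved. The work goes in short steps, Python scripts to look and compute and a tool call to move; the robot and the scene stay as the last step left them, time stands still between calls to the robot, and variables do not carry over. Pictures are saved under pics/ and viewed, and the job is handed in when it is done.

Besides the shell and the picture viewer there is one more tool, called after "Call:" as name(argument=value, ...), one argument or row to a line, values as JSON. drive_tool: Moves the arm, as the interface text tells. Its arguments: {"type":"object","properties":{"increments":{"type":"array","items":{"type":"array","items":{"type":"number"}}}},"required":["increments"]}

```bash
mkdir -p pics
python3 - <<'E'
from bench import ctrl,camera
import cv2,numpy as np
for n in("top","side"):
    c=camera(n); np.savez(f"{n}0.npz",**c)
    cv2.imwrite(f"pics/{n}0.png",c["img"][:,:,::-1])
    print(n,c["fx"],c["fy"],c["cx"],c["cy"]);print(np.round(c["world_from_camera"],4))
print(ctrl.get_obs())
E
```

```text
top 401.3615768674088 401.3615768674088 317.0348708163608 199.96968013381894
[[ 0.0259 -0.9976  0.0634  0.4809]
 [-0.9996 -0.0264 -0.0071  0.0137]
 [ 0.0087 -0.0632 -0.998   1.0697]
 [ 0.      0.      0.      1.    ]]
side 403.4440344489824 403.4440344489824 319.7505101400397 200.91199653408142
[[-0.9998 -0.0016  0.0221  0.5206]
 [-0.0178  0.6521 -0.758   0.898 ]
 [-0.0131 -0.7582 -0.6519  0.8569]
 [ 0.      0.      0.      1.    ]]
{'time_s': 0.1, 'q': array([ 1.05170013e+00,  1.81448268e-01,  1.60791822e+00,  3.17685356e-05,
        1.35382889e+00, -2.06287152e-01]), 'dq': array([ 7.22882936e-05, -2.72549833e-03, -3.10665413e-03,  1.25270015e-03,
       -1.34101582e-03, -6.16164516e-04]), 'joint_efforts': array([ 1.05005493e-03, -4.45874727e+01, -3.52241778e+01, -1.19484971e-04,
        4.14025199e-03,  1.32367973e-05]), 'eef_pos': array([0.17666506, 0.54667317, 0.2414797 ]), 'eef_rot': array([ 0.69826374,  0.10962081,  0.69868634, -0.11067261]), 'wrist_force': array([ 0.39934441,  0.25290354, -0.09389557]), 'torque': array([-0.03945229,  0.04285769,  0.02163684]), 'opening': 1.0055935533223508}
```

View pics/top0.png

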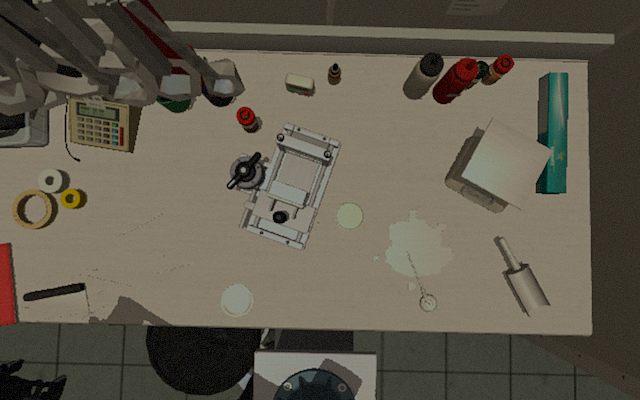

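View pics/side0.png

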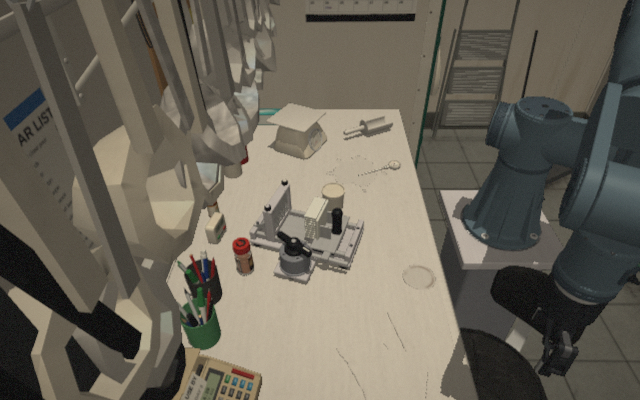

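Run:
```python
import cv2,numpy as np
a=np.load("top0.npz")["img"][110:260,215:375,::-1];cv2.imwrite("pics/t1.png",cv2.resize(a,(800,750)[:2] and (640,600),interpolation=cv2.INTER_CUBIC))
a=np.load("side0.npz")["img"][170:290,225:375,::-1];cv2.imwrite("pics/s1.png",cv2.resize(a,(750,600),interpolation=cv2.INTER_CUBIC))
```

```text
(no output)
```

View pics/t1.png

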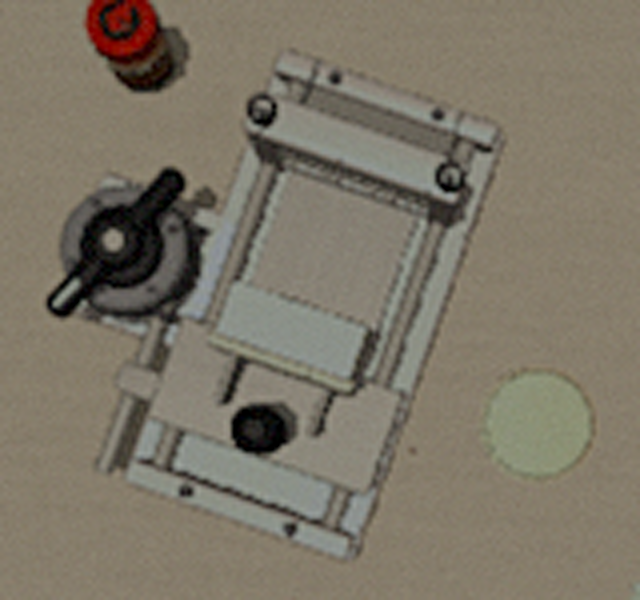

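View pics/s1.png

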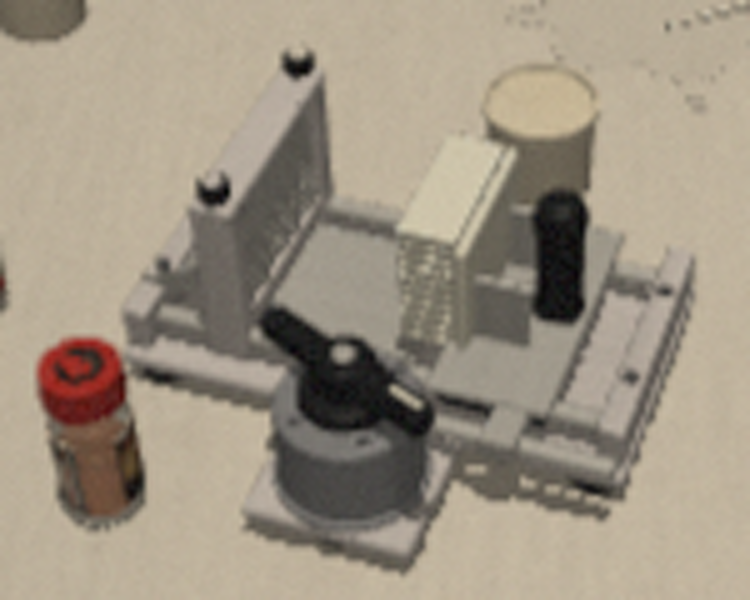

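```bash
cat > h.py <<'E'
import numpy as np
C={n:dict(np.load(f"{n}0.npz")) for n in("top","side")}
def ray(n,u,v):
    c=C[n];T=c["world_from_camera"];d=np.array([(u-c["cx"])/c["fx"],(v-c["cy"])/c["fy"],1.])
    return T[:3,3],T[:3,:3]@d
def atz(n,u,v,z):
    o,d=ray(n,u,v);return o+d*(z-o[2])/d[2]
def proj(n,p):
    c=C[n];T=c["world_from_camera"];q=T[:3,:3].T@(np.array(p)-T[:3,3]);return c["fx"]*q[0]/q[2]+c["cx"],c["fy"]*q[1]/q[2]+c["cy"]
def tri(a,b):
    o1,d1=ray("top",*a);o2,d2=ray("side",*b)
    s=np.linalg.lstsq(np.c_[d1,-d2],o2-o1,rcond=None)[0]
    p,q=o1+s[0]*d1,o2+s[1]*d2
    return (p+q)/2,np.linalg.norm(p-q)
E
python3 - <<'E'
from h import *
np.set_printoptions(precision=4,suppress=True)
t=lambda x,y:(215+(x+.5)/4-.5,110+(y+.5)/4-.5)
s=lambda x,y:(225+(x+.5)/5-.5,170+(y+.5)/5-.5)
for n,a,b,z in [("mark",(58,306),(423,415),.11),("other",(175,178),(270,318),.11),("hubtop",(115,240),(345,352),.118),("handle",(258,422),(562,200),.138),("scrL",(262,108),(213,183),.16),("scrR",(450,176),(297,60),.16),("cup",(539,423),(540,100),.068),("jar",(122,18),(82,365),.105)]:
    a,b=t(*a),s(*b);P,e=tri(a,b)
    d=C["top"]["depth"][int(round(a[1])),int(round(a[0]))];o,r=ray("top",*a)
    print(n,P,round(e,4),"top@z",atz("top",*a,z),"side@z",atz("side",*b,z),"depth",o+r*d)
E
```

```text
mark [0.5696 0.2198 0.1035] 0.0012 top@z [0.5696 0.2184 0.11  ] side@z [0.5685 0.2257 0.11  ] depth [0.5697 0.2187 0.1084]
other [0.651  0.1521 0.1031] 0.0019 top@z [0.6489 0.1511 0.11  ] side@z [0.6507 0.1588 0.11  ] depth [0.6489 0.1512 0.1097]
hubtop [0.6098 0.1853 0.1125] 0.0002 top@z [0.6092 0.1844 0.118 ] side@z [0.6091 0.1906 0.118 ] depth [0.6097 0.1851 0.114 ]
handle [0.5005 0.0944 0.1353] 0.0044 top@z [0.5026 0.0941 0.138 ] side@z [0.4984 0.0976 0.138 ] depth [0.5026 0.094  0.1382]
scrL [0.6842 0.0966 0.1488] 0.0004 top@z [0.6819 0.0956 0.16  ] side@z [0.6814 0.1093 0.16  ] depth [0.6864 0.0974 0.1399]
scrR [ 0.6485 -0.0135  0.1457] 0.0006 top@z [ 0.6456 -0.0131  0.16  ] side@z [0.6462 0.0048 0.16  ] depth [ 0.6489 -0.0136  0.1417]
cup [ 0.5083 -0.0753  0.0662] 0.0002 top@z [ 0.5082 -0.0751  0.068 ] side@z [ 0.5085 -0.073   0.068 ] depth [ 0.5082 -0.0753  0.0661]
jar [0.7461 0.1875 0.1047] 0.0022 top@z [0.7472 0.1875 0.105 ] side@z [0.7449 0.1881 0.105 ] depth [0.7478 0.1879 0.1028]
```

Run:
```python
from h import *
c=C["top"];v,u=np.mgrid[:400,:640]
for n in("top","side"):
    c=C[n];d=c["depth"];T=c["world_from_camera"]
    P=np.stack([(u-c["cx"])/c["fx"]*d,(v-c["cy"])/c["fy"]*d,d],-1)@T[:3,:3].T+T[:3,3]
    m=(d>0)&(P[...,2]>.16)&(P[...,0]>.3)&(P[...,0]<.95)&(abs(P[...,1])<.7)
    Q=P[m];print(n,m.sum())
    H,_,_=np.histogram2d(Q[:,0],Q[:,1],bins=[np.arange(.3,.96,.05),np.arange(-.7,.71,.1)])
    print(H.astype(int))
    for x in np.arange(.3,.95,.1):
        q=Q[(Q[:,0]>=x)&(Q[:,0]<x+.1)]
        if len(q):print(round(x,2),q[:,1].min(),q[:,1].max(),q[:,2].min(),q[:,2].max())
```

```text
top 20832
[[    0     0     0     0     0     0     0     0     0     0     0     0
      0     0]
 [    0     0     0     0     0     0     0     0     0     0     0     0
      0     0]
 [    0     0     0     0     0     0     0     0     0     0     0     0
      0     0]
 [    0     0     0     0     0     0     0     0     0     0     0     0
      0     0]
 [    0     0     0     0     0     0     0     0     0     0     0     0
      0     0]
 [    0     0     0     0     0     0     0     0     0     0   182     0
      0     0]
 [    0     0     0     0     0     0     0   362 10054  7577  1685     0
      0     0]
 [    0     0     0     0     0     0     0     0     0     2     0     0
      0     0]
 [    0     0     0     0     0     0     0     0     0     0     0     0
      0     0]
 [    0     0     0     0     0     0     0     0     0     0     0     0
      0     0]
 [    0     0     0   287   148     0     0     0     0     0     0     0
      0     0]
 [    0     0     0   169   300     0     0     0     0     0     0     0
      0     0]
 [    0     0     0   
[... 1190 characters left out ...]
   0
      0     0]
 [    0     0     0     0     0     0     0     0     0     0     0     0
      0     0]
 [    0     0     0     0     0     0     0     0     0   193     0     0
      0     0]
 [    0     0     0     0     0     0     0     0     0    25     0     0
      0     0]
 [    0     0     0     0     0     0     0     0     0   187     0     0
      0     0]]
0.5 0.31509535292424085 0.6247957734005982 0.6298624733753947 0.6684904742725674
0.6 0.12868734143272154 0.6999999754549853 0.6139667532757914 0.799767337078165
0.8 0.21825625873505594 0.22830200006135482 0.6463353904195446 0.687801446502583
0.9 0.21924536069461364 0.22865545649943775 0.5600649908980734 0.6036819504821187
```

Call:
drive_tool(
  increments=[
    [0,-0.0252,0.0523,0,0,0,-1],
    [0,-0.0252,0.0523,0,0,0,-1],
    [0,-0.0252,0.0523,0,0,0,-1],
    [0,-0.0252,0.0523,0,0,0,-1],
  ],
)

```text
time_s: 0.6
eef_pos: [0.3458, 0.3854, 0.242]
eef_rot: [0.698, 0.11, 0.699, -0.11]
wrist_force: [1.0, -0.0, 0.5]
opening: 0.143
```

Call:
drive_tool(
  increments=[
    [0,-0.0252,0.0523,0,0,0,-1],
    [0,-0.0252,0.0523,0,0,0,-1],
    [0,-0.0252,0.0523,0,0,0,-1],
    [0,-0.0252,0.0523,0,0,0,-1],
    [0,-0.0252,0.0523,0,0,0,-1],
    [0,0,0,0,0,0,-1],
  ],
)

```text
time_s: 1.35
eef_pos: [0.5572, 0.1832, 0.2416]
eef_rot: [0.698, 0.112, 0.698, -0.112]
wrist_force: [0.3, -0.2, 0.3]
opening: 0.005
```

Call:
drive_tool(
  increments=[
    [0,0,0,-9.7,0,0,-1],
    [0,0,0,-9.7,0,0,-1],
    [0,0,0,-9.7,0,0,-1],
    [0,0,0,-9.7,0,0,-1],
    [0,0,0,-9.7,0,0,-1],
    [0,0,0,-9.7,0,0,-1],
    [0,0,0,-9.7,0,0,-1],
    [0,0,0,0,0,0,-1],
  ],
)

```text
time_s: 2.35
eef_pos: [0.5541, 0.1874, 0.242]
eef_rot: [0.641, -0.298, 0.641, 0.299]
wrist_force: [-0.2, 0.3, -0.1]
opening: -0.001
```

```bash
cat > st.py <<'E'
from bench import ctrl
import numpy as np,sys
from scipy.spatial.transform import Rotation as R
def st():
    np.set_printoptions(precision=4,suppress=True)
    o=ctrl.get_obs();w=o["eef_rot"];M=R.from_quat([w[1],w[2],w[3],w[0]]).as_matrix()
    K=np.array([.6095,.1855]);p=o["eef_pos"]
    rel=np.r_[p[:2]-K,0]
    print("t",o["time_s"],"p",p,"xaxis",M[:,0],"yang",np.degrees(np.arctan2(M[1,1],M[0,1])),"rel yz",M[:,1]@rel,M[:,2]@rel,"F tool",M.T@o["wrist_force"],"tq",o["torque"],"q",o["q"],"op",o["opening"])
if __name__=="__main__": st()
E
python3 st.py
```

```text
t 2.35 p [0.5541 0.1874 0.242 ] xaxis [-0.001   0.0002 -1.    ] yang 139.95138765570968 rel yz 0.043651473450061484 -0.034243423673479545 F tool [0.1243 0.3326 0.0693] tq [ 0.0065  0.0343 -0.0163] q [ 0.1232  0.2034  1.5812  0.0003  1.358  -2.3195] op -0.0009205426855858972
```

Call:
drive_tool(
  increments=[
    [0.035,0,0,0,0,0,-1],
    [0.035,0,0,0,0,0,-1],
    [0.035,0,0,0,0,0,-1],
    [0.033,0,0,0,0,0,-1],
    [0,0,0,0,0,0,-1],
  ],
)

```text
time_s: 2.98
eef_pos: [0.5521, 0.1866, 0.1014]
eef_rot: [0.639, -0.297, 0.644, 0.299]
wrist_force: [0.4, -0.4, 1.1]
opening: -0.0
```

```bash
python3 st.py;  python3 - <<'E'
from bench import camera
import cv2
for n,s in(("top",(slice(110,260),slice(180,340))),("side",(slice(150,300),slice(220,420)))):
    a=camera(n)["img"][s][:,:,::-1];cv2.imwrite(f"pics/{n}2.png",cv2.resize(a,None,fx=4,fy=4,interpolation=cv2.INTER_CUBIC))
E
```

```text
t 2.975 p [0.5521 0.1866 0.1014] xaxis [-0.0068 -0.0007 -1.    ] yang 139.8329823181818 rel yz 0.04462001825839262 -0.03617259253681178 F tool [-1.1479 -0.5364 -0.0151] tq [ 0.0241  0.0153 -0.021 ] q [ 0.1224  0.3642  1.687   0.0001  1.0972 -2.3182] op -0.00011078035480003096
```

View pics/side2.png

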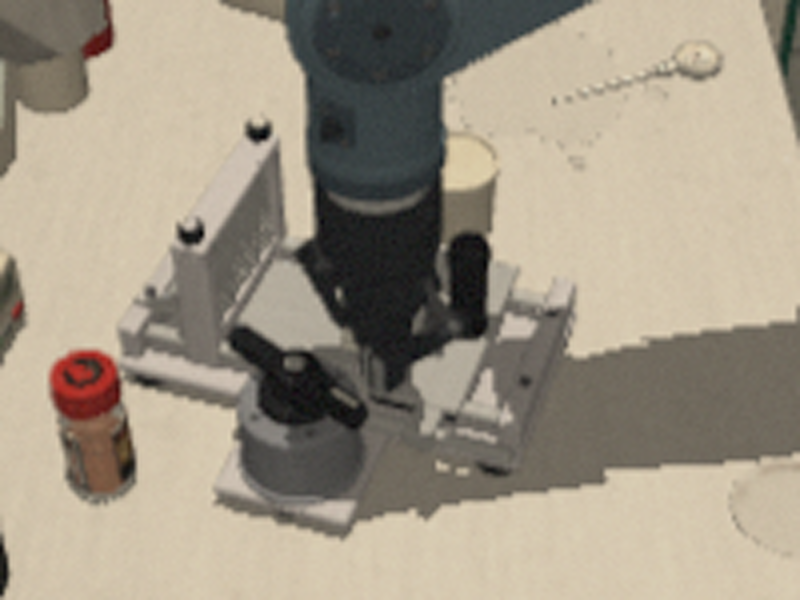

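View pics/top2.png

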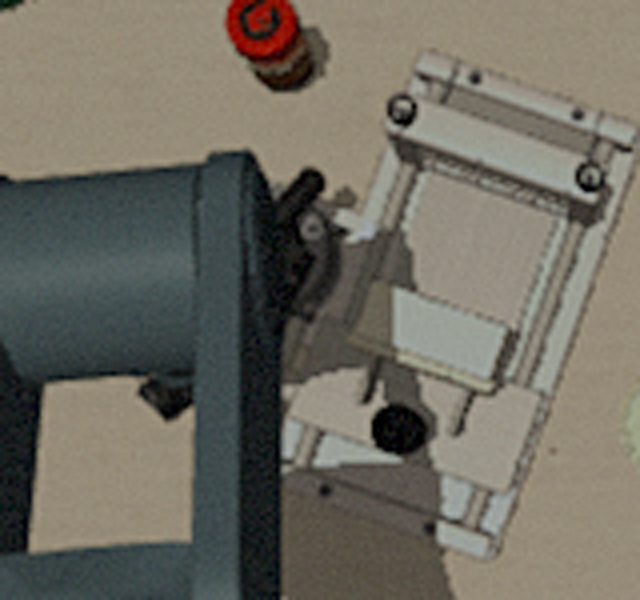

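Call:
drive_tool(
  increments=[
    [-0.003,-0.002,0.007,0,0,0,-1],
    [0,0,0.005,0,0,0,-1],
    [0,0,0,0,0,0,-1],
  ],
)

```text
time_s: 3.45
eef_pos: [0.5651, 0.1948, 0.1082]
eef_rot: [0.641, -0.299, 0.64, 0.299]
wrist_force: [0.8, -0.2, 0.9]
opening: 0.0
```

Call:
drive_tool(
  increments=[
    [0,0,0.003,0,0,0,-1],
    [0,0,0,0,0,0,-1],
  ],
)

```text
time_s: 3.7
eef_pos: [0.5662, 0.1968, 0.1073]
eef_rot: [0.641, -0.299, 0.641, 0.299]
wrist_force: [-0.0, -0.5, -0.3]
opening: 0.006
```

Call:
drive_tool(
  increments=[
    [0,0,0.003,0,0,0,-1],
    [0,0,0,0,0,0,-1],
  ],
)

```text
time_s: 3.95
eef_pos: [0.5673, 0.1986, 0.107]
eef_rot: [0.64, -0.299, 0.642, 0.299]
wrist_force: [-4.4, -2.9, 3.5]
opening: -0.005
```

```bash
python3 st.py
```

```text
t 3.95 p [0.5673 0.1986 0.107 ] xaxis [-0.0021 -0.0009 -1.    ] yang 139.97976412846575 rel yz 0.040724691909953044 -0.01706510950682812 F tool [-3.5123  1.5388 -5.0316] tq [-0.5005  0.7155 -0.0541] q [ 0.1398  0.3893  1.6389 -0.0007  1.1157 -2.303 ] op -0.004631437098976237
```

Call:
drive_tool(
  increments=[
    [0,0.0011,0.0029,4,0,0,-1],
    [0,0.0011,0.0029,4,0,0,-1],
    [0,0.0011,0.0029,4,0,0,-1],
    [0,0,0,0,0,0,-1],
  ],
)

```text
time_s: 4.45
eef_pos: [0.571, 0.2074, 0.107]
eef_rot: [0.668, -0.23, 0.669, 0.23]
wrist_force: [-3.5, -2.2, 3.5]
opening: -0.001
```

```bash
python3 st.py
```

```text
t 4.45 p [0.571  0.2074 0.107 ] xaxis [-0.0019 -0.0004 -1.    ] yang 127.95248057410326 rel yz 0.04094693356289878 -0.01686429266874114 F tool [-3.4496  0.3907 -4.0994] tq [-0.2712  0.6871 -0.0237] q [ 0.1534  0.4015  1.6218 -0.0002  1.1202 -2.0798] op -0.0005282638197194388
```

Call:
drive_tool(
  increments=[
    [0,0.0011,0.0029,4,0,0,-1],
    [0,0,0,0,0,0,-1],
  ],
)

```text
time_s: 4.7
eef_pos: [0.5727, 0.2101, 0.107]
eef_rot: [0.676, -0.206, 0.677, 0.207]
wrist_force: [-4.6, -2.3, 2.3]
opening: 0.002
```

```bash
python3 st.py
```

```text
t 4.7 p [0.5727 0.2101 0.107 ] xaxis [-0.0016 -0.0003 -1.    ] yang 123.9715934282776 rel yz 0.04097596843891753 -0.016758753282732727 F tool [-2.254   0.6337 -5.0868] tq [-0.3347  0.7186 -0.0671] q [ 0.1573  0.4062  1.6151 -0.      1.1219 -2.0064] op 0.0016250641880935313
```

Call:
drive_tool(
  increments=[
    [0,0.0011,0.0029,4,0,0,-1],
    [0,0,0,0,0,0,-1],
  ],
)

```text
time_s: 4.95
eef_pos: [0.5745, 0.2127, 0.107]
eef_rot: [0.682, -0.183, 0.684, 0.183]
wrist_force: [-4.8, -1.7, 2.7]
opening: -0.003
```

Call:
drive_tool(
  increments=[
    [0,0.0011,0.0029,4,0,0,-1],
    [0,0,0,0,0,0,-1],
  ],
)

```text
time_s: 5.2
eef_pos: [0.5766, 0.2152, 0.1071]
eef_rot: [0.689, -0.159, 0.689, 0.159]
wrist_force: [-4.5, -0.1, 2.7]
opening: -0.0
```

Call:
drive_tool(
  increments=[
    [0,0.0011,0.0029,4,0,0,-1],
    [0,0,0,0,0,0,-1],
  ],
)

```text
time_s: 5.45
eef_pos: [0.5788, 0.2176, 0.1071]
eef_rot: [0.694, -0.135, 0.694, 0.135]
wrist_force: [-4.6, -0.8, 1.5]
opening: 0.001
```

```bash
python3 st.py
```

```text
t 5.45 p [0.5788 0.2176 0.1071] xaxis [-0.001   0.0002 -1.    ] yang 112.01963991424834 rel yz 0.04124515951610501 -0.016437152976364024 F tool [-1.4472  0.9723 -4.5601] tq [-0.0927  0.7846 -0.0139] q [ 0.1677  0.4218  1.593   0.0004  1.1277 -1.7876] op 0.000794222425983213
```

Call:
drive_tool(
  increments=[
    [0,0.0011,0.0029,4,0,0,-1],
    [0,0,0,0,0,0,-1],
  ],
)

```text
time_s: 5.7
eef_pos: [0.5811, 0.2197, 0.107]
eef_rot: [0.698, -0.111, 0.699, 0.111]
wrist_force: [-5.2, -0.0, 1.5]
opening: -0.002
```

Call:
drive_tool(
  increments=[
    [0,0.001,0.0029,4,0,0,-1],
    [0,0,0,0,0,0,-1],
  ],
)

```text
time_s: 5.95
eef_pos: [0.5835, 0.2216, 0.1071]
eef_rot: [0.702, -0.086, 0.702, 0.087]
wrist_force: [-5.1, 0.3, 1.7]
opening: 0.001
```

Call:
drive_tool(
  increments=[
    [0,0.001,0.0029,4,0,0,-1],
    [0,0,0,0,0,0,-1],
  ],
)

```text
time_s: 6.2
eef_pos: [0.5861, 0.2234, 0.107]
eef_rot: [0.704, -0.062, 0.705, 0.062]
wrist_force: [-5.2, 1.1, 1.0]
opening: -0.0
```

Call:
drive_tool(
  increments=[
    [0,0.001,0.0029,4,0,0,-1],
    [0,0,0,0,0,0,-1],
  ],
)

```text
time_s: 6.45
eef_pos: [0.5889, 0.225, 0.1071]
eef_rot: [0.706, -0.037, 0.706, 0.037]
wrist_force: [-4.2, 1.0, 1.6]
opening: 0.003
```

Call:
drive_tool(
  increments=[
    [0,0.001,0.0029,4,0,0,-1],
    [0,0,0,0,0,0,-1],
  ],
)

```text
time_s: 6.7
eef_pos: [0.5916, 0.2264, 0.1071]
eef_rot: [0.707, -0.012, 0.707, 0.013]
wrist_force: [-4.7, 2.1, 1.1]
opening: -0.002
```

Call:
drive_tool(
  increments=[
    [0,0.001,0.0029,4,0,0,-1],
    [0,0,0,0,0,0,-1],
  ],
)

```text
time_s: 6.95
eef_pos: [0.5945, 0.2275, 0.107]
eef_rot: [0.707, 0.013, 0.707, -0.012]
wrist_force: [-5.5, 2.9, 1.7]
opening: -0.0
```

```bash
python3 st.py
```

```text
t 6.95 p [0.5945 0.2275 0.107 ] xaxis [-0.0007  0.001  -1.    ] yang 88.02824477750491 rel yz 0.04148773355769343 -0.01643353654176577 F tool [-1.6473  2.6721 -5.6135] tq [0.389  0.7624 0.0303] q [ 0.1788  0.4568  1.5428  0.0013  1.1424 -1.3581] op -0.00014907091789323793
```

Call:
drive_tool(
  increments=[
    [0,0.001,0.0029,4,0,0,-1],
    [0,0,0,0,0,0,-1],
  ],
)

```text
time_s: 7.2
eef_pos: [0.5975, 0.2285, 0.1071]
eef_rot: [0.706, 0.037, 0.706, -0.036]
wrist_force: [-4.1, 2.0, 1.1]
opening: -0.005
```

Call:
drive_tool(
  increments=[
    [0,0.001,0.0029,4,0,0,-1],
    [0,0,0,0,0,0,-1],
  ],
)

```text
time_s: 7.45
eef_pos: [0.6009, 0.2292, 0.1071]
eef_rot: [0.705, 0.062, 0.704, -0.061]
wrist_force: [-1.9, 2.9, -0.2]
opening: -0.004
```

```bash
python3 st.py
```

```text
t 7.45 p [0.6009 0.2292 0.1071] xaxis [ 0.0005  0.0012 -1.    ] yang 80.07570307782096 rel yz 0.04156854358987794 -0.01603586700487289 F tool [ 0.1729  2.493  -2.3448] tq [ 0.5398  0.4974 -0.0048] q [ 0.1797  0.4688  1.5253  0.0012  1.1468 -1.2184] op -0.0038888334330940107
```

Call:
drive_tool(
  increments=[
    [0,0.0005,0.0015,2,0,0,-1],
    [0,0,0,0,0,0,-1],
  ],
)

```text
time_s: 7.7
eef_pos: [0.6033, 0.2283, 0.1076]
eef_rot: [0.704, 0.074, 0.703, -0.074]
wrist_force: [0.1, 0.0, 0.1]
opening: -0.002
```

```bash
python3 st.py
```

```text
t 7.7 p [0.6033 0.2283 0.1076] xaxis [ 0.002  -0.0005 -1.    ] yang 77.98990884432669 rel yz 0.04059443582571513 -0.014999885988581433 F tool [-0.0737  0.0615  0.1076] tq [-0.0376 -0.0252 -0.0332] q [ 0.1786  0.4715  1.5203 -0.0009  1.1479 -1.1822] op -0.00237707459002822
```

Call:
drive_tool(
  increments=[
    [0,0,-0.01,0,0,0,-1],
    [-0.005,0,-0.015,0,0,0,-1],
    [-0.04,0,0,0,0,0,-1],
    [-0.04,0,0,0,0,0,-1],
    [-0.04,0,0,0,0,0,-1],
    [0,0,0,0,0,0,-1],
  ],
)

```text
time_s: 8.45
eef_pos: [0.5795, 0.2346, 0.2374]
eef_rot: [0.706, 0.075, 0.7, -0.073]
wrist_force: [0.2, 0.5, 0.4]
opening: 0.002
```

```bash
python3 st.py;  python3 - <<'E'
from bench import camera
import cv2
for n,s in(("top",(slice(110,260),slice(180,340))),("side",(slice(150,300),slice(220,420)))):
    a=camera(n)["img"][s][:,:,::-1];cv2.imwrite(f"pics/{n}3.png",cv2.resize(a,None,fx=4,fy=4,interpolation=cv2.INTER_CUBIC))
E
```

```text
t 8.45 p [0.5795 0.2346 0.2374] xaxis [ 0.0085  0.0015 -1.    ] yang 78.01163050760516 rel yz 0.04175923565753164 -0.03954522366478064 F tool [-0.4288  0.5542  0.1231] tq [-0.0159  0.0407  0.0037] q [ 0.1951  0.289   1.4862 -0.0002  1.3578 -1.1664] op 0.0024577180635036687
```

View pics/side3.png

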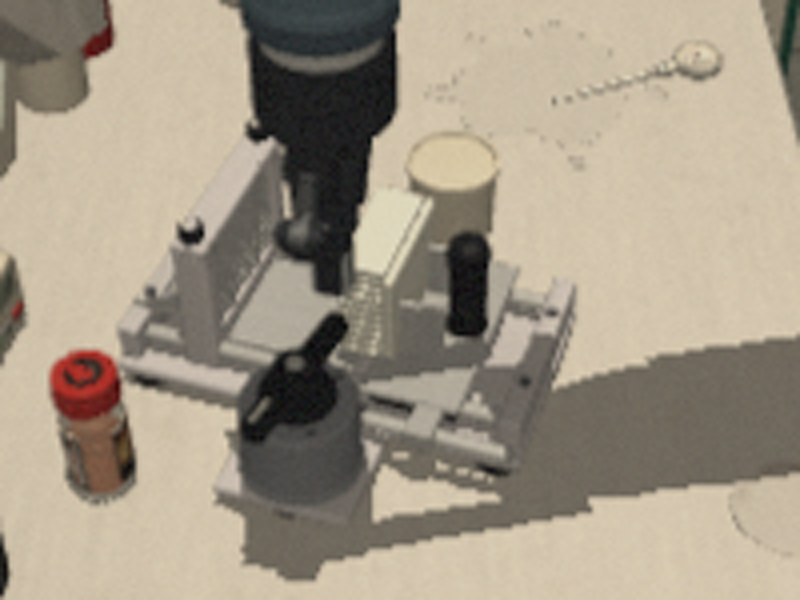

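View pics/top3.png

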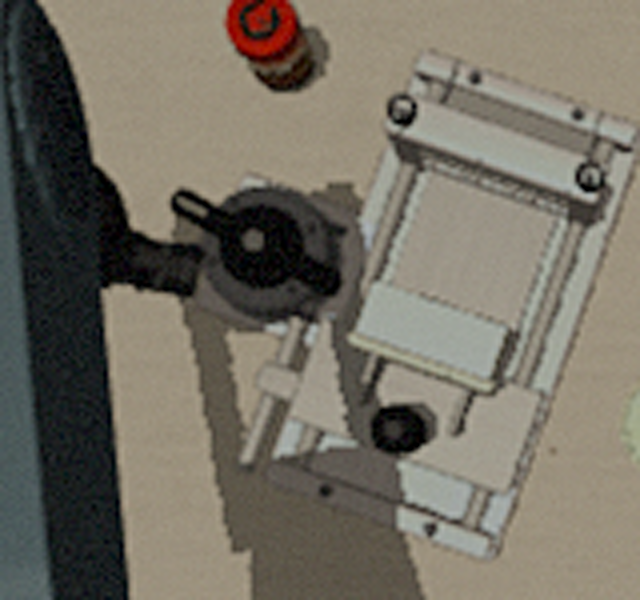

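Call:
drive_tool(
  increments=[
    [0,0,0,5.7,0,0,-1],
    [0,-0.0528,-0.0267,0,0,0,-1],
    [0,-0.0528,-0.0267,0,0,0,-1],
    [0,-0.0528,-0.0267,0,0,0,-1],
    [0,0,0,0,0,0,-1],
    [0,0,0,0,0,0,-1],
  ],
)

```text
time_s: 9.3
eef_pos: [0.4532, 0.1074, 0.2317]
eef_rot: [0.698, 0.109, 0.699, -0.109]
wrist_force: [0.7, 0.4, -0.3]
opening: 0.002
```

```bash
python3 st.py;  python3 - <<'E'
from bench import camera
import cv2,numpy as np
for n,s in(("top",(slice(110,260),slice(180,340))),("side",(slice(150,300),slice(220,420)))):
    c=camera(n);np.savez(f"{n}4.npz",**c)
    a=c["img"][s][:,:,::-1];cv2.imwrite(f"pics/{n}4.png",cv2.resize(a,None,fx=4,fy=4,interpolation=cv2.INTER_CUBIC))
from h import *
c=C["top"];v,u=np.mgrid[:400,:640];d=c["depth"];T=c["world_from_camera"]
P=np.stack([(u-c["cx"])/c["fx"]*d,(v-c["cy"])/c["fy"]*d,d],-1)@T[:3,:3].T+T[:3,3]
o=np.array([.583,.0686]);e=np.array([.953,-.303]);f=np.array([.303,.953])
X=(P[...,:2]-o)@e;Y=(P[...,:2]-o)@f
m=(abs(X+.05)<.07)&(abs(Y)<.07)&(d>0)
for x in np.arange(-.12,.02,.01):
    k=m&(abs(X-x)<.005);print(round(x,3),P[...,2][k].max())
k=m&(P[...,2]>.13)&(X<-.06);print("handle X,Y",X[k].mean(),Y[k].mean(),X[k].min(),X[k].max(),Y[k].min(),Y[k].max(),P[k].mean(0))
E
```

```text
t 9.3 p [0.4532 0.1074 0.2317] xaxis [-0.0004  0.0003 -1.    ] yang 72.23661045427863 rel yz -0.12203788360565447 -0.12499811286285031 F tool [0.3293 0.5484 0.5214] tq [-0.0244 -0.0046  0.0074] q [-0.0232 -0.0597  1.8827  0.0003  1.319  -1.284 ] op 0.002313904284538231
-0.12 0.04570570948747377
-0.11 0.04625435400119282
-0.1 0.14291881167961296
-0.09 0.14068460581542974
-0.08 0.14071552048258618
-0.07 0.13307042854569806
-0.06 0.10130998462983976
-0.05 0.13087150743132403
-0.04 0.13505975467622822
-0.03 0.13483723575604012
-0.02 0.13374630276752175
-0.01 0.13369895891400563
-0.0 0.046011693323277036
0.01 0.6917770178869831
handle X,Y -0.08739936849211649 0.00014826895001975935 -0.10036426945767442 -0.0738369399744589 -0.013359899409866361 0.014182870084206997 [0.49975483 0.09522283 0.13583358]
```

View pics/top4.png

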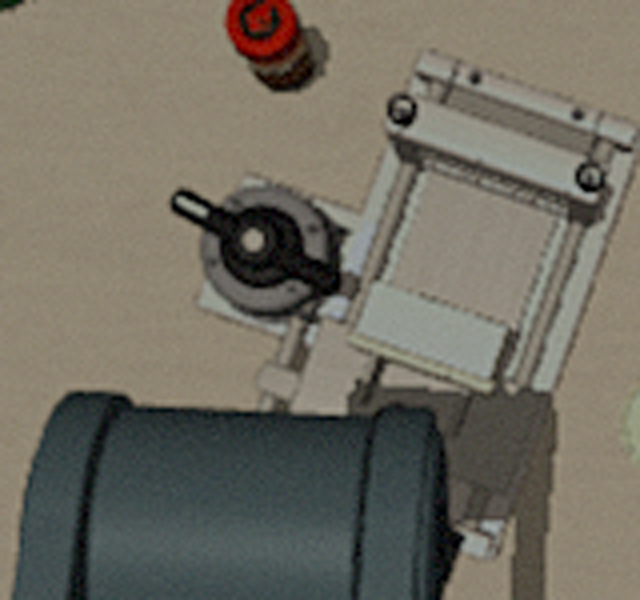

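Call:
drive_tool(
  increments=[
    [0.035,0.002,0,0,0,0,-1],
    [0.035,0,0,0,0,0,-1],
    [0.035,0,0,0,0,0,-1],
    [0.032,0,0,0,0,0,-1],
    [0,0,0,0,0,0,-1],
  ],
)

```text
time_s: 10.02
eef_pos: [0.4522, 0.11, 0.0928]
eef_rot: [0.697, 0.108, 0.701, -0.109]
wrist_force: [-0.0, -0.2, 0.4]
opening: -0.003
```

Call:
drive_tool(
  increments=[
    [0,0,0.01,0,0,0,-1],
    [0,0,0.008,0,0,0,-1],
    [0,0,0,0,0,0,-1],
  ],
)

```text
time_s: 10.4
eef_pos: [0.4729, 0.1036, 0.0965]
eef_rot: [0.7, 0.109, 0.698, -0.109]
wrist_force: [-0.3, 0.0, 0.7]
opening: -0.002
```

```bash
cat >> st.py <<'E'
    o=ctrl.get_obs();d=o["eef_pos"][:2]-np.array([.583,.0686]);print("slicer XY",d@[.953,-.303],d@[.303,.953])
E
python3 st.py
```

```text
File "st.py", line 11
    o=ctrl.get_obs();d=o["eef_pos"][:2]-np.array([.583,.0686]);print("slicer XY",d@[.953,-.303],d@[.303,.953])
IndentationError: unexpected indent
```

Now slow contact steps; watching whether it moves freely (about 4 N) or is stopped.

Call:
drive_tool(
  increments=[
    [0,0,0.004,0,0,0,-1],
    [0,0,0.003,0,0,0,-1],
    [0,0,0,0,0,0,-1],
  ],
)

```text
time_s: 10.78
eef_pos: [0.4779, 0.1017, 0.0953]
eef_rot: [0.699, 0.109, 0.699, -0.109]
wrist_force: [-2.4, 1.6, 2.4]
opening: 0.001
```

Call:
drive_tool(
  increments=[
    [0,0,0.003,0,0,0,-1],
    [0,0,0,0,0,0,-1],
  ],
)

```text
time_s: 11.02
eef_pos: [0.4807, 0.1007, 0.0952]
eef_rot: [0.699, 0.109, 0.699, -0.109]
wrist_force: [-2.3, 2.3, 1.3]
opening: 0.003
```

```bash
sed -i 's/^if __name__.*/if __name__=="__main__":\n    st()/' st.py
python3 st.py
```

```text
t 11.025 p [0.4807 0.1007 0.0952] xaxis [-0.0001 -0.0002 -1.    ] yang 72.28140074167378 rel yz -0.11998713567939057 -0.09683075102416536 F tool [-1.2548  1.5002 -2.8589] tq [0.1296 0.3573 0.0904] q [-0.0356  0.1883  1.9298 -0.0002  1.0236 -1.2971] op 0.0034002365855766888
slicer XY -0.1071671128316906 -0.00041620283013840285
```

Call:
drive_tool(
  increments=[
    [0,0,0.004,0,0,0,-1],
    [0,0,0.004,0,0,0,-1],
    [0,0,0,0,0,0,-1],
  ],
)

```text
time_s: 11.4
eef_pos: [0.4888, 0.0981, 0.0953]
eef_rot: [0.699, 0.109, 0.698, -0.109]
wrist_force: [-1.5, 0.9, 0.7]
opening: 0.0
```

```bash
python3 st.py
```

```text
t 11.4 p [0.4888 0.0981 0.0953] xaxis [ 0.0006 -0.0003 -1.    ] yang 72.26895595702658 rel yz -0.12001221206815203 -0.08833694651837336 F tool [-0.6563  0.4522 -1.6779] tq [0.1441 0.2406 0.017 ] q [-0.0403  0.2028  1.9119 -0.0003  1.0262 -1.3015] op 9.919577721241675e-05
slicer XY -0.09869932607212362 -0.0004340410255419445
```

Call:
drive_tool(
  increments=[
    [0,0,0.007,0,0,0,-1],
    [0,0,0.007,0,0,0,-1],
    [0,0,0.007,0,0,0,-1],
    [0,0,0.007,0,0,0,-1],
    [0,0,0.007,0,0,0,-1],
    [0,0,0,0,0,0,-1],
  ],
)

```text
time_s: 12.15
eef_pos: [0.523, 0.0871, 0.0956]
eef_rot: [0.699, 0.109, 0.698, -0.109]
wrist_force: [-0.1, 0.6, -0.2]
opening: -0.001
```

```bash
python3 st.py
```

```text
t 12.15 p [0.523  0.0871 0.0956] xaxis [ 0.0021 -0.0006 -1.    ] yang 72.25588462386203 rel yz -0.1200839090545406 -0.05239434437188295 F tool [ 0.2462  0.5535 -0.2924] tq [ 0.0308  0.0603 -0.0086] q [-0.0587  0.2649  1.8332 -0.0006  1.0413 -1.3195] op -0.0011184322516050588
slicer XY -0.06278406121019107 -0.0005522840038450577
```

Call:
drive_tool(
  increments=[
    [0,0,0.007,0,0,0,-1],
    [0,0,0.007,0,0,0,-1],
    [0,0,0.007,0,0,0,-1],
    [0,0,0.007,0,0,0,-1],
    [0,0,0.007,0,0,0,-1],
    [0,0,0,0,0,0,-1],
  ],
)

```text
time_s: 12.9
eef_pos: [0.5564, 0.0766, 0.0955]
eef_rot: [0.699, 0.109, 0.698, -0.109]
wrist_force: [0.4, 0.1, -0.8]
opening: -0.0
```

```bash
python3 st.py
```

```text
t 12.9 p [0.5564 0.0766 0.0955] xaxis [ 0.0023 -0.0004 -1.    ] yang 72.25596264497469 rel yz -0.11993166207066733 -0.017404770380826075 F tool [0.7672 0.1764 0.3683] tq [ 0.0291 -0.0141  0.0542] q [-0.0744  0.3264  1.7525 -0.0002  1.0604 -1.3354] op -0.0003403417299905138
slicer XY -0.0277937922099514 -0.0004650440913961183
```

Call:
drive_tool(
  increments=[
    [0,0,0.004,0,0,0,-1],
    [0,0,0.004,0,0,0,-1],
    [0,0,0,0,0,0,-1],
  ],
)

```text
time_s: 13.28
eef_pos: [0.5631, 0.0744, 0.0954]
eef_rot: [0.699, 0.109, 0.698, -0.109]
wrist_force: [-2.0, -0.4, 1.3]
opening: 0.002
```

Call:
drive_tool(
  increments=[
    [0,0,0.003,0,0,0,-1],
    [0,0,0,0,0,0,-1],
  ],
)

```text
time_s: 13.52
eef_pos: [0.5634, 0.0745, 0.0948]
eef_rot: [0.697, 0.109, 0.7, -0.109]
wrist_force: [-10.6, 3.3, 5.5]
opening: -0.001
```

```bash
python3 st.py
```

```text
t 13.525 p [0.5634 0.0745 0.0948] xaxis [-0.0048  0.001  -1.    ] yang 72.30308182257306 rel yz -0.11979732862041581 -0.010165202815320629 F tool [ -5.4353  -0.0714 -11.1508] tq [0.3447 1.2113 0.0463] q [-0.0778  0.3446  1.7298  0.0008  1.0721 -1.3401] op -0.0006871319650419923
slicer XY -0.02045566608678992 -0.00035265155766359087
```

Call:
drive_tool(
  increments=[
    [0,0,0.003,0,0,0,-1],
    [0,0,0,0,0,0,-1],
  ],
)

```text
time_s: 13.78
eef_pos: [0.5633, 0.0746, 0.0939]
eef_rot: [0.695, 0.109, 0.703, -0.108]
wrist_force: [-19.9, 6.8, 10.0]
opening: -0.001
```

```bash
python3 st.py;  python3 - <<'E'
from bench import camera
import cv2,numpy as np
for n,s in(("top",(slice(110,260),slice(180,340))),("side",(slice(150,300),slice(220,420)))):
    c=camera(n)
    a=c["img"][s][:,:,::-1];cv2.imwrite(f"pics/{n}5.png",cv2.resize(a,None,fx=4,fy=4,interpolation=cv2.INTER_CUBIC))
E
```

```text
t 13.775 p [0.5633 0.0746 0.0939] xaxis [-0.0114  0.0024 -0.9999] yang 72.33265691745392 rel yz -0.1196954357035914 -0.010403536372621817 F tool [ -9.7403   0.4271 -21.1871] tq [0.8292 2.437  0.0479] q [-0.078   0.3495  1.7253  0.0017  1.0784 -1.3413] op -0.0006329375638443786
slicer XY -0.020634034308524257 -0.00025599598543155777
```

View pics/side5.png

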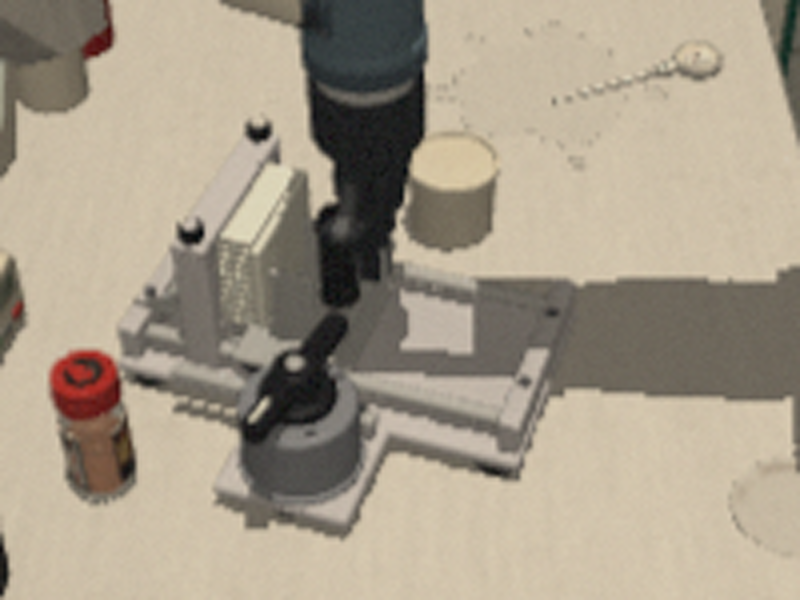

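Call:
drive_tool(
  increments=[
    [0,0,-0.006,0,0,0,-1],
    [0,0,-0.01,0,0,0,-1],
    [0,0,-0.02,0,0,0,-1],
    [-0.04,0,0,0,0,0,-1],
    [-0.05,0,0,0,0,0,-1],
    [-0.05,0,-0.02,0,0,0,-1],
    [0,0,-0.055,0,0,0,-1],
    [0,0,-0.055,0,0,0,-1],
    [0,0,-0.03,0,0,0,-1],
    [0,0,0,0,0,0,-1],
  ],
)

```text
time_s: 15.12
eef_pos: [0.3805, 0.1329, 0.2356]
eef_rot: [0.699, 0.109, 0.698, -0.108]
wrist_force: [0.6, -0.4, -0.8]
opening: 0.002
```

```bash
python3 st.py;  python3 - <<'E'
from bench import camera
import cv2,numpy as np
for n,s in(("top",(slice(110,260),slice(180,340))),("side",(slice(150,300),slice(220,420)))):
    c=camera(n);np.savez(f"{n}6.npz",**c)
    a=c["img"][s][:,:,::-1];cv2.imwrite(f"pics/{n}6.png",cv2.resize(a,None,fx=4,fy=4,interpolation=cv2.INTER_CUBIC))
from h import *
v,u=np.mgrid[:400,:640]
o=np.array([.583,.0686]);e=np.array([.953,-.303]);f=np.array([.303,.953])
for c in (C["top"],dict(np.load("top6.npz"))):
    d=c["depth"];T=c["world_from_camera"]
    P=np.stack([(u-c["cx"])/c["fx"]*d,(v-c["cy"])/c["fy"]*d,d],-1)@T[:3,:3].T+T[:3,3]
    X=(P[...,:2]-o)@e;Y=(P[...,:2]-o)@f
    k=(abs(Y)<.02)&(P[...,2]>.126)&(P[...,2]<.146)&(X>-.12)&(X<.1)&(c["img"].max(-1)<50)
    k&=abs(X-np.median(X[k]))<.02
    print("handle",X[k].mean(),Y[k].mean(),k.sum())
    k=(abs(Y)<.045)&(P[...,2]>.128)&(P[...,2]<.139)&(X>-.12)&(X<.1)&(c["img"].max(-1)>70)
    print("block",X[k].mean(),k.sum())
E
```

```text
t 15.125 p [0.3805 0.1329 0.2356] xaxis [ 0.0022  0.     -1.    ] yang 72.35718136262923 rel yz -0.11949025989231955 -0.2023044826396593 F tool [ 0.7965 -0.2309  0.7341] tq [-0.0068 -0.0314 -0.0124] q [ 0.0396 -0.2259  2.0192 -0.      1.3461 -1.2233] op 0.0016780116584821257
slicer XY -0.2124837356356821 -3.8144602396645545e-05
handle -0.08772268064887404 -0.00041169733883710436 119
block 0.019709561363282717 841
handle 0.005603225938534873 -0.0011434825058906086 108
block 0.07409002617007313 701
```

View pics/top6.png

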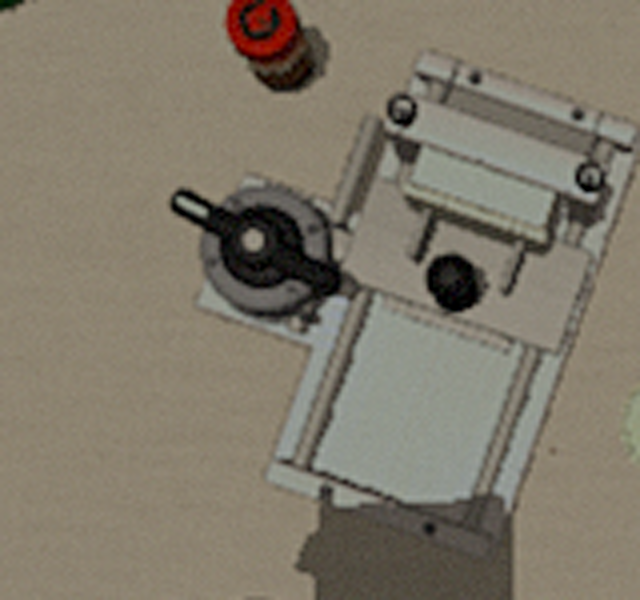

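View pics/side6.png

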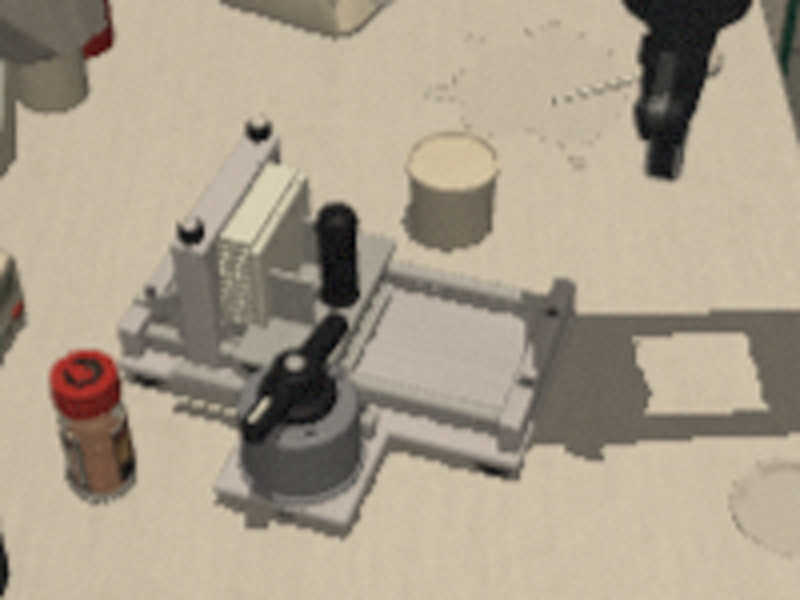

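Run:
```python
from h import *
import cv2
A=C["top"]["img"];B=dict(np.load("top6.npz"))["img"]
A4=cv2.resize(A,None,fx=8,fy=8,interpolation=cv2.INTER_CUBIC);B4=cv2.resize(B,None,fx=8,fy=8,interpolation=cv2.INTER_CUBIC)
# handle, yellow-edge block regions in the original image
for nm,(x0,y0,x1,y1),z in [("handle",(271,208,288,225),.138),("block+carriage",(266,190,306,225),.134),("edge",(264,190,308,210),.134)]:
    t=A4[y0*8:y1*8,x0*8:x1*8]
    r=cv2.matchTemplate(B4,t,cv2.TM_CCOEFF_NORMED);_,s,_,l=cv2.minMaxLoc(r)
    d=np.array(l)/8-[x0,y0];c=np.array([(x0+x1)/2,(y0+y1)/2])
    if nm=="handle": c=np.array([279.,215.])
    p,q=atz("top",*c,z),atz("top",*(c+d),z);v=q-p
    print(nm,s,d,"travel",np.hypot(*v[:2]),np.degrees(np.arctan2(v[1],v[0])))
S=C["side"]["img"];D=dict(np.load("side6.npz"))["img"]
A4=cv2.resize(S,None,fx=8,fy=8,interpolation=cv2.INTER_CUBIC);B4=cv2.resize(D,None,fx=8,fy=8,interpolation=cv2.INTER_CUBIC)
for nm,(x0,y0,x1,y1),z in [("handle",(329,205,345,232),.100),("handletop",(329,205,345,216),.135),("block",(304,196,329,240),.11)]:
    t=A4[y0*8:y1*8,x0*8:x1*8]
    r=cv2.matchTemplate(B4,t,cv2.TM_CCOEFF_NORMED);_,s,_,l=cv2.minMaxLoc(r)
    d=np.array(l)/8-[x0,y0];c=np.array([(x0+x1)/2,(y0+y1)/2])
    p,q=atz("side",*c,z),atz("side",*(c+d),z);v=q-p
    print("side",nm,s,d,"travel",np.hypot(*v[:2]),np.degrees(np.arctan2(v[1],v[0])))
# knob angle
for z in (.11,):
    m=atz("top",180+178/4-.4,110+197/4-.4,z);o=atz("top",180+335/4-.4,110+290/4-.4,z)
    a=np.arctan2(*(m-o)[[1,0]]);print("theta",np.radians(162.3)-a, (m+o)/2)
```

```text
handle 0.8513675928115845 [ 13.75 -36.75] travel 0.0913223010593638 -18.719470652708864
block+carriage 0.8563095927238464 [ 13.5  -36.75] travel 0.09177056200015463 -18.411186073283815
edge 0.7518388628959656 [ 13.5   -36.875] travel 0.09225870497505141 -18.32517426128657
side handle 0.9008605480194092 [-32.5   -6.75] travel 0.09429356570357955 -16.746336488924367
side handletop 0.8647703528404236 [-32.875  -6.875] travel 0.09332514423045522 -17.249120845405457
side block 0.8369009494781494 [-32.5    -7.375] travel 0.09534471273380396 -18.014144501168733
theta 1.7704880108788028 [0.60829338 0.1849453  0.11      ]
```

Call:
drive_tool(
  increments=[
    [0,0,0.03,0,0,0,-1],
    [0,0,0.055,0,0,0,-1],
    [0,0,0.055,0,0,0,-1],
    [0.05,0,0.01,0,0,0,-1],
    [0.05,0,0,0,0,0,-1],
    [0.038,0,0,0,0,0,-1],
    [0,0,0,0,0,0,-1],
  ],
)

```text
time_s: 16.1
eef_pos: [0.5226, 0.0861, 0.0938]
eef_rot: [0.696, 0.109, 0.701, -0.11]
wrist_force: [-0.0, -0.4, 1.9]
opening: -0.003
```

```bash
python3 st.py
```

```text
t 16.1 p [0.5226 0.0861 0.0938] xaxis [-0.0072  0.0002 -1.    ] yang 72.21505009436467 rel yz -0.12116252057060262 -0.05234405339450691 F tool [-1.88   -0.3547  0.082 ] tq [0.0005 0.0006 0.112 ] q [-0.0609  0.2724  1.8282 -0.0002  1.0482 -1.3211] op -0.0031389326478819903
slicer XY -0.0628247910555605 -0.0015937242936476883
```

Advance to just short of the earlier contact, then in fine steps.

Call:
drive_tool(
  increments=[
    [0,0.001,0.012,0,0,0,-1],
    [0,0,0.012,0,0,0,-1],
    [0,0,0.012,0,0,0,-1],
    [0,0,0,0,0,0,-1],
    [0,0,0,0,0,0,-1],
  ],
)

```text
time_s: 16.73
eef_pos: [0.559, 0.0768, 0.0974]
eef_rot: [0.699, 0.109, 0.699, -0.109]
wrist_force: [-0.4, -1.0, 0.3]
opening: -0.004
```

```bash
python3 st.py
```

```text
t 16.725 p [0.559  0.0768 0.0974] xaxis [-0.0002  0.     -1.    ] yang 72.27731531491447 rel yz -0.11892452411587447 -0.015062395102026975 F tool [-0.3197 -1.0648 -0.1078] tq [-0.0182  0.0059 -0.014 ] q [-0.0738  0.3302  1.743   0.      1.0687 -1.3353] op -0.003925799060631146
slicer XY -0.025405080850048632 0.0005320738854176374
```

Call:
drive_tool(
  increments=[
    [0,0,0.002,0,0,0,-1],
    [0,0,0,0,0,0,-1],
    [0,0,0,0,0,0,-1],
  ],
)

```text
time_s: 17.1
eef_pos: [0.5609, 0.0762, 0.0973]
eef_rot: [0.699, 0.109, 0.699, -0.109]
wrist_force: [-0.3, 0.1, -0.9]
opening: -0.003
```

```bash
python3 st.py
```

```text
t 17.1 p [0.5609 0.0762 0.0973] xaxis [-0.0001  0.     -1.    ] yang 72.28717519783778 rel yz -0.11887328057307518 -0.01308628042721404 F tool [ 0.8826 -0.0126 -0.3367] tq [-0.0523  0.0531 -0.0085] q [-0.0745  0.3338  1.7383 -0.      1.0696 -1.3362] op -0.0026515876453971064
slicer XY -0.023408420177651868 0.0005781066638172025
```

Call:
drive_tool(
  increments=[
    [0,0,0.002,0,0,0,-1],
    [0,0,0,0,0,0,-1],
    [0,0,0,0,0,0,-1],
  ],
)

```text
time_s: 17.48
eef_pos: [0.5629, 0.0755, 0.0973]
eef_rot: [0.699, 0.109, 0.699, -0.109]
wrist_force: [0.0, -0.2, 0.2]
opening: -0.0
```

```bash
python3 st.py
```

```text
t 17.475 p [0.5629 0.0755 0.0973] xaxis [-0.0001  0.     -1.    ] yang 72.27710761903532 rel yz -0.11893219031267187 -0.010904599706530084 F tool [-0.1572 -0.1492  0.0585] tq [ 0.0091 -0.0049 -0.0705] q [-0.0755  0.3375  1.7333 -0.      1.0708 -1.337 ] op -0.00034887558872028683
slicer XY -0.021247694014710865 0.0005182817973302538
```

Call:
drive_tool(
  increments=[
    [0,0,0.003,0,0,0,-1],
    [0,0,0.003,0,0,0,-1],
    [0,0,0,0,0,0,-1],
    [0,0,0,0,0,0,-1],
  ],
)

```text
time_s: 17.98
eef_pos: [0.5637, 0.075, 0.0959]
eef_rot: [0.695, 0.109, 0.703, -0.109]
wrist_force: [-16.7, 3.2, 8.3]
opening: -0.0
```

```bash
python3 st.py
```

```text
t 17.975 p [0.5637 0.075  0.0959] xaxis [-0.0112  0.0016 -0.9999] yang 72.31832905870168 rel yz -0.1192156712130737 -0.010030917866300941 F tool [ -8.0672  -2.0093 -17.0223] tq [ 0.4298  2.1436 -0.0559] q [-0.0768  0.3474  1.7231  0.0008  1.0824 -1.3394] op -0.0003984337040170162
slicer XY -0.020291842251509477 0.00022597094208710273
```

Call:
drive_tool(
  increments=[
    [0,0,0.003,0,0,0,-1],
    [0,0,0,0,0,0,-1],
    [0,0,0,0,0,0,-1],
  ],
)

```text
time_s: 18.35
eef_pos: [0.5633, 0.075, 0.0945]
eef_rot: [0.692, 0.108, 0.705, -0.109]
wrist_force: [-24.9, 5.3, 9.3]
opening: 0.0
```

```bash
python3 st.py
```

```text
t 18.35 p [0.5633 0.075  0.0945] xaxis [-0.0185  0.0028 -0.9998] yang 72.3511466731636 rel yz -0.11928093357087595 -0.010490063330724119 F tool [ -8.8663  -2.5768 -25.4984] tq [ 0.7043  3.2287 -0.0422] q [-0.0772  0.353   1.7191  0.0015  1.0881 -1.3406] op 0.00046977734131171717
slicer XY -0.020687804744204567 0.00015472171499731263
```

Call:
drive_tool(
  increments=[
    [0,0,-0.008,0,0,0,-1],
    [0,0,-0.01,0,0,0,-1],
    [0,0,-0.02,0,0,0,-1],
    [-0.04,0,0,0,0,0,-1],
    [-0.05,0,0,0,0,0,-1],
    [-0.05,0,-0.02,0,0,0,-1],
    [0,0,-0.055,0,0,0,-1],
    [0,0,-0.055,0,0,0,-1],
    [0,0,-0.03,0,0,0,-1],
    [0,0,0,0,0,0,-1],
  ],
)

```text
time_s: 19.6
eef_pos: [0.3817, 0.1337, 0.2377]
eef_rot: [0.699, 0.109, 0.698, -0.108]
wrist_force: [0.6, 0.3, -0.2]
opening: -0.001
```

```bash
python3 st.py;  python3 - <<'E'
from bench import camera
import cv2,numpy as np
B=dict(np.load("top6.npz"))["img"];S=dict(np.load("side6.npz"))["img"]
for n,O,s,f in(("top",B,(slice(100,340),slice(170,450)),2),("side",S,(slice(150,300),slice(220,420)),4)):
    i=camera(n)["img"]
    t=O[195:260-74+10,280:306] if 0 else None
    cv2.imwrite(f"pics/{n}7.png",cv2.resize(i[s][:,:,::-1],None,fx=f,fy=f,interpolation=cv2.INTER_CUBIC))
    p={"top":(275,150,320,195),"side":(270,185,325,235)}[n];x0,y0,x1,y1=p
    print(n,"mean diff in pusher region",np.abs(i[y0:y1,x0:x1].astype(int)-O[y0:y1,x0:x1]).mean())
    # knob, cup, jar drift vs. start
    A=np.load(f"{n}0.npz")["img"]
    for nm,(x0,y0,x1,y1) in {"top":{"cup":(333,200,367,233),"jar":(232,103,262,137)},"side":{"cup":(318,180,348,212),"jar":(228,234,258,278)}}[n].items():
        print(nm,np.abs(i[y0:y1,x0:x1].astype(int)-A[y0:y1,x0:x1]).mean())
E
```

```text
t 19.6 p [0.3817 0.1337 0.2377] xaxis [ 0.002   0.0001 -1.    ] yang 72.35998411588803 rel yz -0.11842697264207143 -0.20133603390593258 F tool [0.1878 0.4378 0.5011] tq [ 0.0431 -0.0305  0.0088] q [ 0.0412 -0.2242  2.0135  0.0001  1.3503 -1.2217] op -0.0009858913317716581
slicer XY -0.2115093198141526 0.001015211741678107
top mean diff in pusher region 2.820082304526749
cup 6.117944147355912
jar 6.3316993464052285
side mean diff in pusher region 1.8924848484848484
cup 15.821180555555555
jar 7.159343434343435
```

View pics/top7.png

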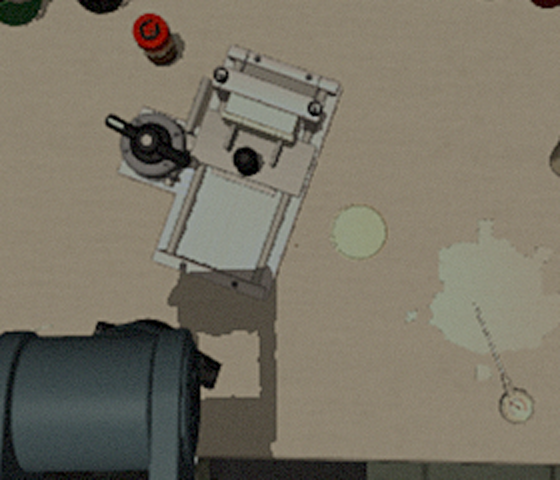

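```bash
python3 -c "
from bench import hand_in
print(hand_in())"
```

```text
the job is handed in; nothing more can be done
None
```

The pusher is closed over the blades against its stop, the lock knob rests in its release notch, and I handed the job in at 19.6 s.

- **Knob:** I pushed the marked arm clockwise with closed fingers in 4° steps, against a steady 4–5 N or so. The force fell to 2.3 N and then to zero at a tool angle of about 1.47 rad. The knob jumped ahead by itself, and the camera puts it at about 1.77 rad, a little more than the tool angle plus the expected jump. The marked arm probably led the tool slightly during the push. The knob did not move visibly while the pusher slid.
- **Pusher:** It passed the 1–2 mm lock point freely at under 4 N and slid until it stopped. The stop held at 11, 21 and 25 N with no further travel. A second push met it at the same place, so it had not sprung back.
- **Last checks:**
  - The last pictures show the pusher still home, with the arm clear and the wrist force near zero.
  - In the top view the cup and jar show no shift from the start. The side view differed more around the cup, where the pusher handle had stood in the starting picture.
  - I did not measure the thermometer's position; the arm never went near it.
- **One disagreement:** The camera estimates of the pusher's travel ranged from 91 to 95 mm, and the tool's travel between contacts was about 91 mm, against the nominal 95 mm. I put that down to measurement error, because the stop was rigid and repeatable.

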